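Hand over a dish tray from the stereo microscope

TASK

The two culture dishes under the stereo microscope have been viewed: slide the carriage along its rail, out from under the microscope, until it clicks into the hand-over catch at the end of the rail. Then take the dish tray by its bar grip, lift it straight up out of the carriage about 8 cm, and finish while holding it there above the carriage, level and still with both dishes sitting in it, for me to take; the carriage stays in its catch. Keep the tray level all the way, do not bump the microscope, and leave the other things on the bench alone.

Things in the scene. Friction and masses are not known exactly. Their poses are not given: they have to be found in the camera images.
- carriage: carriage sliding along the rail, aluminium plate 74 mm wide, its top 51 mm above the bench. Origin: on the plate's top under the tray's centre; axes as station, its +y points to the hand-over end. It glides freely (0.7 kg, 1.5 N friction) until a spring ball drops into the catch, which draws it onto handover from 3 mm either side (about 7 N to leave); a hard stop lies 2.5 mm beyond
- push_knob (a point): middle of the carriage's upright black knob: cylinder 20 mm across, 30 mm tall, on a 12 mm stem, on the carriage's 36 mm wide tongue; it spans 65 to 95 mm above the bench (tongue top 51 mm). It stands over the rail, 185 mm from the tray's centre towards the hand-over end. Grip or push it
- station: aluminium breadboard 13 mm thick, fixed, with the rail along its y axis at x = 0. Origin at bench height under the tray's centre when the carriage is in the hand-over catch; +y points along the rail from the microscope to the hand-over end, z up. The board reaches x -110 to +200 mm, y -410 to +235 mm
- handover (a point): where the middle of the tray's underside stands when the carriage is in the hand-over catch: above the station's origin, 51 mm above the bench, level with the top of the carriage's aluminium plate (74 mm wide). Axes as station
- tray: black dish tray, 60 mm (x, across the rail) by 130 mm (y, along it), 12 mm thick, about 0.25 kg, loose on the carriage between low corner locators (6 mm high, 1.5 mm play). Origin: centre of its underside, z up. A bar grip on two thin posts crosses its middle; two round recesses 4 mm deep, 40 mm either side of the grip along y, each hold a dish
- grip_bar (a point): middle of the tray's aluminium bar grip: 56 mm long along the tray's x (across the rail), 10 mm thick along y, 16 mm high; 50 mm above the tray's underside (101 mm above the bench when seated), over the balance point. Grip it at its middle across the 10 mm, fingers closing along the rail. 22 mm free between bar and dish lids
- dish_a: closed clear 35 mm culture dish, 38 mm across, 12 mm tall, about 22 g, loose in one of the tray's two recesses. Origin: centre of its underside, 8 mm above the tray's underside when seated
- dish_b: second dish, the same as dish_a, in the other recess
- microscope: white stereo microscope, fixed over the rail, 390 mm tall. Origin on the breadboard under the optical axis, 270 mm from the station's origin along its -y. Ring light's underside 180 mm above the bench; body and head 104 mm wide along the rail; eyepieces lean 110 mm to the station's -x, column 135 mm to its +x
- dish_stack: bystander, loose, to be left alone: three closed 35 mm culture dishes in a stack, 38 mm across, 37 mm tall, standing on the breadboard. Origin at the centre of its underside
- objective_can: bystander, loose, to be left alone: black objective canister with aluminium cap, 37 mm across, 62 mm tall, standing on the breadboard. Origin at the centre of its underside
- slide_box: bystander, loose, to be left alone: closed microscope-slide box, 84 x 102 mm, 34 mm tall. Origin at the centre of its underside
- stain_bottle: bystander, loose, to be left alone: amber dropper bottle, 36 mm across, 96 mm tall with its bulb. Origin at the centre of its underside
- oil_bottle: bystander, loose, to be left alone: white dropper bottle, 36 mm across, 96 mm tall with its bulb. Origin at the centre of its underside
- beaker: bystander, loose, to be left alone: glass beaker, 70 mm across, 85 mm tall. Origin at the centre of its underside
- tube_rack: bystander, loose, to be left alone: rack of microtubes, 70 x 130 mm, 43 mm tall. Origin at the centre of its underside
Things that resemble listed ones, but are neither listed nor needed, are in the scene too. What is shaped like the tray but purple is not meant.

How it is judged:
On the way:
1. the carriage rests in the hand-over catch with the tray still seated on it (y of carriage in the frame of station between -0.0025 and 0.0025 m and linear speed of carriage below 0.01 m/s and height (world z) of tray below 0.056 m), for 0.2 s.
At the end, for the whole second after the job is handed in: carriage in the catch (within 2.5 mm); tray held by the fingers alone, 50 to 130 mm above the carriage plate, within 40 mm sideways of the hand-over place, tilt under 0.1 rad, slower than 20 mm/s and 0.15 rad/s; both dishes seated in its recesses (y of carriage in the frame of station between -0.0025 and 0.0025 m and height (world z) of tray between 0.101 and 0.181 m and horizontal distance between tray and handover below 0.04 m and angle between tray's own z axis and vertical below 0.1 rad and linear speed of tray below 0.02 m/s and angular speed of tray below 0.15 rad/s and contact force between the fingers and tray above 1 N and contact force between tray and carriage below 0.05 N and z of dish_a in the frame of tray between 0.0055 and 0.0105 m and z of dish_b in the frame of tray between 0.0055 and 0.0105 m); the arm keeps its last pose, push and grip.
It fails at once if the tray tips by more than 0.26 rad (15 degrees) (angle between tray's own z axis and vertical above 0.26 rad).
It fails at once if the microscope is bumped (more than 8 N) (contact force between any of the arm, the fingers, tray and microscope above 8 N).
It fails at once if another thing on the bench or breadboard is moved by more than 25 mm (distance of any of dish_stack, objective_can, slide_box, stain_bottle, oil_bottle, beaker, tube_rack from where it was at the start of the episode above 0.025 m).
It also fails if it takes over 48 s, if anything falls off the work surface, if the arm or the gripper's body presses on something with over 40 N, if the wrist force passes 120 N, or if a joint passes its speed limit or range.

ROBOT

A 7-joint arm with a two-finger parallel gripper is mounted at the origin on the work surface. World frame = base frame: x ahead of the robot, y to its left, z up, the work surface at z = 0. Lengths are in m, angles in rad, forces in N, time in s.
With the tool pointing down it reaches from about 0.425 to 0.925 m from the base axis. Payload 6.8 kg.
Tool frame: the origin (TCP) lies midway between the tips of the shut fingers; the grasp point (between the pads) lies 19 mm behind it (r.grip_depth is the distance from the TCP to the grasp point, in m); z points along the fingers, y is the line along which they close (so a half turn about z gives the same grasp; the last joint's range is limited). The gripper opens to 85 mm and grips with 20 to 120 N. Pads are 22 mm wide; open, the fingers measure 114 mm over their backs; the gripper's body (76 mm by 85 mm) begins 54 mm behind the grasp point. The pads swing forward as they close: fully open they stand 13 mm farther back than shut.
Start: joints at [1.164, 0.477, 0.022, 1.555, -0.011, 1.109, -0.083], TCP at [0.199, -0.645, 0.231] pointing down, gripper open.
Joint ranges: [-2.96, 2.96], [-0.34, 2.1], [-1.41, 1.46], [0.24, 2.44], [-1.37, 4.51], [0.17, 1.92], [-2.96, 2.96]. Speed limits (rad/s): [2.39, 2.39, 3.14, 3.14, 3.14, 3.14, 3.14].

INTERFACE

Orientations are given as a rotation vector (axis times angle).
In Python, from rig import r, cams gives the robot as it stands. The module is installed in compiled form; this text tells all that it offers.
- The arm moves only by the tool send_rows, never from a script. Its argument "plan" is a list of rows, each a list of 6 numbers: the shift along the tool's x, y, z in parts of the range, where 1.0 means 500 mm, then the turn, a rotation vector about the tool's x, y, z in fractions of the full range, 1 being 2 rad. A call has 1 to 12 rows; each row is the pose to reach, as a shift and turn from the pose commanded when the call began, along the tool's axes at that moment; what a row does not reach only later rows make up. A row lasts 1/12 s, in which the tool goes at most 41.7 mm and 7.16 degrees, less where a joint would pass 70% of its speed; a pose out of reach is approached as far as the arm can. A call with a gripper value outside its range is refused whole. "fingers" is the finger opening in mm, from 0 to 85.4, set as the call begins (left out, the last holds). The fingers move at their own pace and stop on an object; "grip_force" is the grip in N (left out, the last holds). Time passes only in rows, so rows that repeat a pose let the fingers close. It gives the time, the measured TCP pose, the force, the opening and the grip force at its end, in the units of the state.
- r.get_obs(): the state, without advancing time (a new reading comes with each control period).
- cams.capture(name): name is "scene" or "top"; returns a dict with "image" (420x560x3 uint8, red, green, blue), "intrinsics" (3x3 intrinsics, pixels), "D" ([k1, k2, p1, p2, k3] as OpenCV has them; the pictures are not rectified), "eye" and "rotation" of the camera in the world. Camera axes: x right, y up, looking along -z (the intrinsics and any distortion apply to the point x, -y, -z); pixel columns grow to the right and rows downward; lengths in m; the calibration is good to about 2 mm. A picture is of the moment at which its call begins. There is no depth.
- r.finish_job(): hands the job in; it is judged then, once.
Trained networks look in a picture, given as the dict that the camera call returned (one of the last four; its "shot" number tells which), for a name from the list of things; names that differ only in an ending like _2 or _b are one class to them, and where a whole thing is asked for, a point or a joint stands for the part that bears it (a point fixed in the world has none). Each returns a list of dicts, best first, with "conf" (0 to 1); they miss things now and then, are a little off and sometimes report something else, mostly with a low value. They report only what shows in the picture. A call takes as long as a camera call. They do not tell look-alikes from the thing itself.
- cams.regions_of(picture, query): "mask" (420x560 bool, what is visible of it) and "extent" ([left, top, right, bottom] in pixels, round what is visible of it).
- cams.place_of(picture, query): "centre" ([column, row] in pixels: a listed point, or the origin of a listed thing).
The state is a dict: "t": time; "q": joint angles; "joint_vel": joint speeds; "joint_torque": joint torques, N m; "ee_pos": TCP position; "orientation": TCP orientation; "ft_force": force on the tool from outside, world axes, zero at the start; "ft_torque": the same for the moment, N m; "grip_width": finger opening in m; "grasp_force": force on a finger pad.
Only numpy, scipy, OpenCV 4.12 (cv2) and the standard library are available. Lean on these libraries where they do the work, as an engineer would, in place of code of your own. Each camera call takes 0.05 s, during which the arm holds its last target. There are 200 camera calls.

## Working session

There is one attempt and no reset: what is moved stays moved. The work goes in short steps, Python scripts to look and compute and a tool call to move; the robot and the scene stay as the last step left them, time stands still between calls to the robot, and variables do not carry over. Pictures are saved under pics/ and viewed, at most 10 in all, crops included, and the job is handed in when it is done.

Besides the shell and the picture viewer there is one more tool, called after "Request:" in YAML: its name, and indented under it one key for each argument. send_rows: Moves the arm, as the interface text tells. Its arguments: {"type":"object","properties":{"plan":{"type":"array"},"fingers":{"type":"number"},"grip_force":{"type":"number"}},"required":["plan"]}

```bash
mkdir -p pics; cat > h.py <<'E'
import numpy as np, cv2
from scipy.spatial.transform import Rotation as R
from rig import r, cams
def ray(p,uv):
    u=cv2.undistortPoints(np.array([[uv]],float),np.array(p["intrinsics"]),np.array(p["D"],float))[0,0]
    d=np.array(p["rotation"])@np.array([u[0],-u[1],-1.]); return np.array(p["eye"]),d/np.linalg.norm(d)
def onz(p,uv,z):
    e,d=ray(p,uv); return e+d*(z-e[2])/d[2]
def tri(a,ua,b,ub):
    e,d=ray(a,ua); f,g=ray(b,ub)
    s=np.linalg.lstsq(np.stack([d,-g],1),f-e,rcond=None)[0]
    P,Q=e+s[0]*d,f+s[1]*g; return (P+Q)/2,np.linalg.norm(P-Q)
def proj(p,X):
    c=np.array(p["rotation"]).T@(np.array(X)-np.array(p["eye"])); c=c*[1,-1,-1]
    return cv2.projectPoints(c.reshape(1,1,3),np.zeros(3),np.zeros(3),np.array(p["intrinsics"]),np.array(p["D"],float))[0].ravel()
def save(p,n): cv2.imwrite("pics/"+n,cv2.cvtColor(p["image"],cv2.COLOR_RGB2BGR))
E
python3 - <<'E'
from h import *
np.set_printoptions(precision=4,suppress=True)
o=r.get_obs();print(o["ee_pos"],o["orientation"],R.from_rotvec(o["orientation"]).as_matrix())
a=cams.capture("scene");b=cams.capture("top");save(a,"scene0.png");save(b,"top0.png")
print(a["eye"],b["eye"])
for q in ["push_knob","grip_bar","carriage","tray","microscope","dish_a","station","stain_bottle","oil_bottle","beaker","tube_rack","slide_box","objective_can","dish_stack"]:
    for n,p in (("s",a),("t",b)):
        print(q,n,[(np.round(x["centre"],1).tolist(),round(x["conf"],2)) for x in cams.place_of(p,q)[:3]])
E
```

```text
[ 0.1985 -0.6445  0.2303] [-3.1049 -0.4674  0.0006] [[ 0.9557  0.2944 -0.0007]
 [ 0.2944 -0.9557  0.0017]
 [-0.0001 -0.0018 -1.    ]]
[1.3832 0.1587 1.3074] [ 0.3078 -0.0304  1.9627]
push_knob s [([239.0, 220.5], 0.76)]
push_knob t [([300.8, 206.1], 0.69)]
grip_bar s [([182.1, 197.7], 0.67), ([225.6, 156.1], 0.57), ([269.3, 235.2], 0.37)]
grip_bar t [([328.8, 272.4], 0.87), ([276.9, 201.5], 0.73), ([351.3, 213.3], 0.59)]
carriage s [([180.8, 208.8], 0.8)]
carriage t [([346.2, 212.3], 0.96)]
tray s [([225.0, 165.9], 0.97), ([184.3, 202.8], 0.73), ([397.2, 318.5], 0.64)]
tray t [([335.0, 269.5], 0.71), ([345.9, 215.4], 0.67), ([262.6, 225.1], 0.27)]
microscope s [([264.4, 241.8], 0.24)]
microscope t [([348.0, 212.2], 0.48), ([150.0, 189.1], 0.4), ([290.1, 180.6], 0.19)]
dish_a s [([170.3, 203.8], 0.68), ([192.2, 206.5], 0.63)]
dish_a t [([336.6, 211.6], 0.65)]
station s [([263.4, 240.7], 0.6)]
station t [([277.5, 203.8], 0.85)]
stain_bottle s [([398.0, 259.2], 0.55), ([183.0, 194.8], 0.43)]
stain_bottle t [([343.2, 213.0], 0.38)]
oil_bottle s [([464.6, 241.5], 0.53)]
oil_bottle t [([128.7, 241.1], 0.44)]
beaker s [([397.2, 318.1], 0.69)]
beaker t [([178.4, 168.5], 0.8)]
tube_rack s [([99.7, 193.3], 0.55)]
tube_rack t [([418.4, 219.7], 0.86)]
slide_box s [([441.3, 293.3], 0.77), ([172.2, 204.6], 0.63)]
slide_box t [([148.5, 188.9], 0.95)]
objective_can s [([238.7, 267.1], 0.81)]
objective_can t [([289.2, 179.7], 0.58)]
dish_stack s []
dish_stack t [([276.7, 206.5], 0.67), ([261.1, 226.9], 0.57)]
```

View pics/scene0.png

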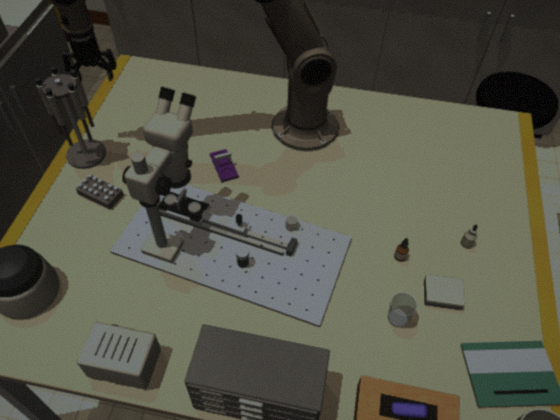

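View pics/top0.png

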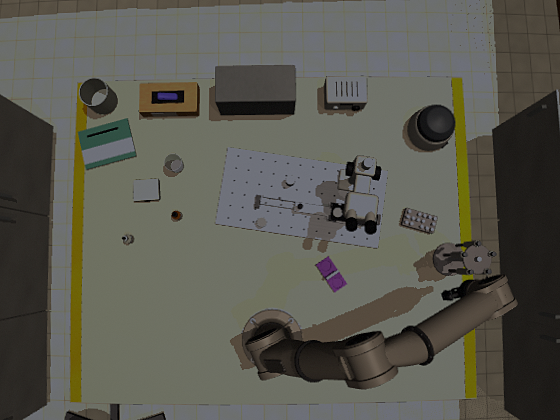

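```bash
python3 - <<'E'
from h import *
np.set_printoptions(precision=4,suppress=True)
a=cams.capture("scene");b=cams.capture("top")
T=lambda n,u,v:print(n,*tri(a,u,b,v))
T("knob",[239,220.5],[300.8,206.1])
T("bar",[182.1,197.7],[351.3,213.3])
T("carriage",[180.8,208.8],[346.2,212.3])
T("station",[263.4,240.7],[277.5,203.8])
T("can",[238.7,267.1],[289.2,179.7])
T("purplebar",[225.6,156.1],[328.8,272.4])
print("knobtop onz", onz(b,[300.8,206.1],.08), onz(a,[239,220.5],.08))
print("bar onz", onz(b,[351.3,213.3],.101), onz(a,[182.1,197.7],.101))
print("stack onz", onz(b,[261.1,226.9],.013), onz(b,[276.7,206.5],.013))
E
```

```text
Traceback (most recent call last):
  File "h.py", line 11, in tri
    s=np.linalg.lstsq(np.stack([d,-g],1),f-e,rcond=None)[0]
                      ~~~~~~~~^^^^^^^^^^
numpy.exceptions.AxisError: axis 1 is out of bounds for array of dimension 1
```

```bash
python3 - <<'E'
s=open('h.py').read()
s=s.replace('np.array(p["rotation"])','ROT(p)').replace('def ray','def ROT(p):\n    m=np.array(p["rotation"],float); return R.from_rotvec(m).as_matrix() if m.shape==(3,) else m\ndef ray',1)
open('h.py','w').write(s)
E
python3 - <<'E'
from h import *
np.set_printoptions(precision=4,suppress=True)
a=cams.capture("scene");b=cams.capture("top")
print(b["rotation"],ROT(b))
T=lambda n,u,v:print(n,*tri(a,u,b,v))
T("knob",[239,220.5],[300.8,206.1])
T("bar",[182.1,197.7],[351.3,213.3])
T("carriage",[180.8,208.8],[346.2,212.3])
T("station",[263.4,240.7],[277.5,203.8])
T("can",[238.7,267.1],[289.2,179.7])
T("purplebar",[225.6,156.1],[328.8,272.4])
print("knobtop onz", onz(b,[300.8,206.1],.08), onz(a,[239,220.5],.08))
print("bar onz", onz(b,[351.3,213.3],.101), onz(a,[182.1,197.7],.101))
print("stack onz", onz(b,[261.1,226.9],.013), onz(b,[276.7,206.5],.013))
def up(p,x0,y0,x1,y1,n):
    im=cv2.resize(p["image"][y0:y1,x0:x1],None,fx=4,fy=4,interpolation=cv2.INTER_CUBIC); im=np.clip(im*1.6,0,255).astype(np.uint8); cv2.imwrite("pics/"+n,im[...,::-1])
up(a,120,130,310,270,"sc1.png"); up(b,210,140,400,260,"tc1.png")
E
```

```text
[ 0.0829 -0.0777 -1.5828] [[-0.0133  0.9947 -0.1019]
 [-0.9999 -0.0136 -0.0026]
 [-0.004   0.1019  0.9948]]
knob [ 0.509  -0.1151  0.0699] 0.0024235551643213655
bar [ 0.4761 -0.3011  0.0868] 0.009815346287575438
carriage [ 0.4867 -0.2969  0.0463] 0.009561440508372916
station [ 0.5263 -0.0322  0.0155] 0.009367113296826173
can [ 0.6236 -0.0816  0.0043] 0.01303546743793612
purplebar [ 0.2568 -0.2209  0.058 ] 0.004625086137118106
knobtop onz [ 0.5082 -0.1159  0.08  ] [ 0.5159 -0.1117  0.08  ]
bar onz [ 0.4762 -0.3038  0.101 ] [ 0.486  -0.2909  0.101 ]
stack onz [0.4356 0.0378 0.013 ] [ 0.515  -0.0243  0.013 ]
```

View pics/tc1.png

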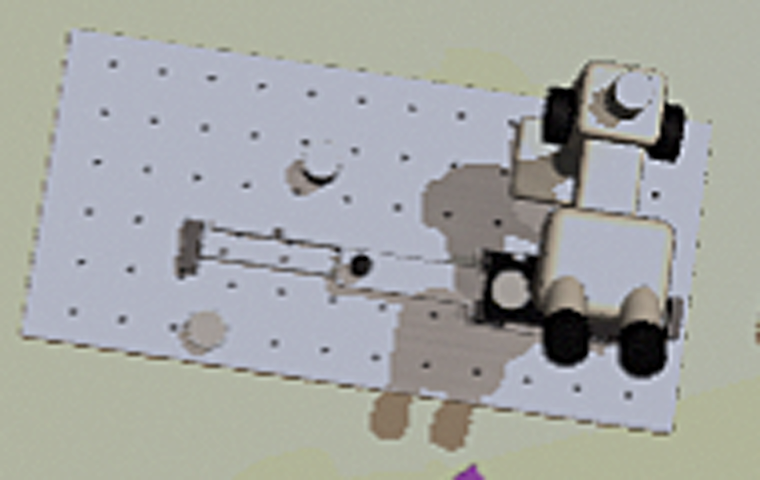

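View pics/sc1.png

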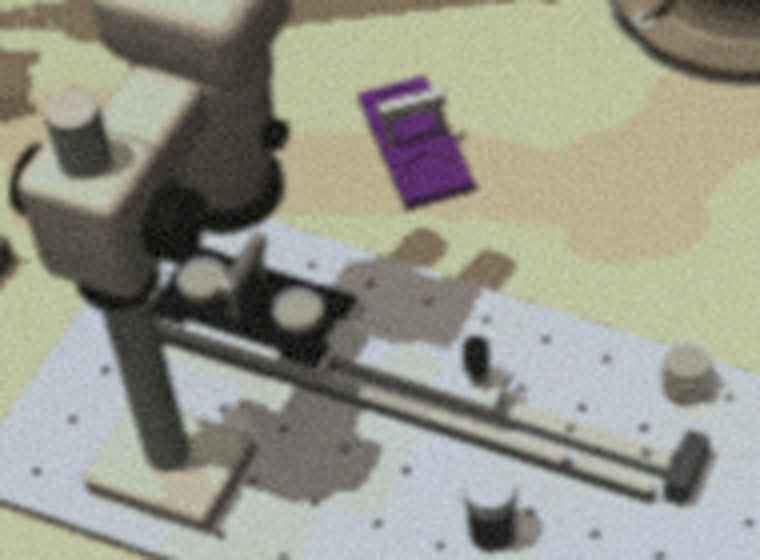

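```bash
python3 - <<'E'
from h import *
np.set_printoptions(precision=4,suppress=True)
a=cams.capture("scene");b=cams.capture("top")
# local corners (x,y): top-left img = (+.2,+.235)
L=np.array([[.2,.235],[-.11,.235],[-.11,-.41],[.2,-.41]])
def fit(p,z,b0):
    g=cv2.cvtColor(p["image"],cv2.COLOR_RGB2GRAY)
    W=np.array([onz(p,u,z)[:2] for u in b0])
    lc=L.mean(0);wc=W.mean(0);H=(L-lc).T@(W-wc);U,S,V=np.linalg.svd(H);Rm=(U@V).T
    t=wc-Rm@lc;res=W-(L@Rm.T+t);return np.arctan2(Rm[1,0],Rm[0,0]),t,res
c=np.array([[70,28],[22,335],[672,432],[712,122]])/4+[210,140]
yaw,t,res=fit(b,.013,c);print(yaw,t);print(res)
Rm=np.array([[np.cos(yaw),-np.sin(yaw)],[np.sin(yaw),np.cos(yaw)]])
for n,P in (("knob",[.5090,-.1151]),("knobT",[.5082,-.1159]),("knobS",[.5159,-.1117]),("barT",[.4762,-.3038]),("barS",[.486,-.2909]),("purple",[.257,-.221])): print(n,Rm.T@(np.array(P)-t))
# fine knob: dark blob centroid
for n,p,(x0,y0,x1,y1) in (("t",b,(292,198,310,214)),("s",a,(232,210,248,228))):
    g=cv2.cvtColor(p["image"],cv2.COLOR_RGB2GRAY)[y0:y1,x0:x1]; 
    ys,xs=np.nonzero(g<40);print(n,len(xs),xs.mean()+x0,ys.mean()+y0,xs.min()+x0,xs.max()+x0,ys.min()+y0,ys.max()+y0)
    m=cams.regions_of(p,"objective_can");print([ (k["extent"],round(k["conf"],2)) for k in m[:2]])
E
```

```text
-0.16108845724894702 [ 0.5211 -0.0317]
[[-0.0001  0.0004]
 [ 0.0002 -0.0015]
 [-0.0001  0.0009]
 [ 0.      0.0002]]
knob [ 0.0015 -0.0843]
knobT [ 0.0008 -0.0852]
knobS [ 0.0077 -0.0798]
barT [-0.0006 -0.2758]
barS [ 0.007  -0.2615]
purple [-0.2303 -0.2292]
t 20 299.35 205.75 294 302 202 208
[([286.3, 175.3, 293.9, 183.0], 0.6)]
s 44 238.6818181818182 219.36363636363637 236 241 215 224
[([234.4, 246.9, 249.0, 267.0], 0.72)]
```

The scene crop shows the black tray with two dishes under the microscope head: tray centre at about scene px (182,198), knob at top px (300,206) and scene px (239,219). The look-alike at scene (225,160), top (330,272) is purple and lies off the board, so it isn't meant. The tray on the rail is black and sits on the carriage (station y ≈ −0.27), which matches the description. The arm starts beyond the microscope, so I'll lift first and pass over it.

Careful with the scale: shifts go in shares of 500 mm and turns go in shares of 2 rad. That gives: -290 mm / 500 = -0.58, -285 mm / 500 = -0.57, 26.3 degrees / 114.5916 = 0.2295.

Request:
send_rows:
  plan:
    - [0,0,-0.05,0,0,0]
    - [0,0,-0.12,0,0,0.0349]
    - [0,0,-0.19,0,0,0.0698]
    - [0,0,-0.26,0,0,0.1047]
    - [0,0,-0.33,0,0,0.1396]
    - [0,0,-0.4,0,0,0.1745]
    - [0,0,-0.47,0,0,0.2094]
    - [0,0,-0.53,0,0,0.2295]
    - [0,0,-0.57,0,0,0.2295]
    - [0,0,-0.58,0,0,0.2295]
    - [0,0,-0.58,0,0,0.2295]
  fingers: 85
  grip_force: 60

```text
t: 2.82
ee_pos: [0.1988, -0.6455, 0.5231]
orientation: [3.128, -0.251, 0.002]
ft_force: [-0.0, -0.5, -0.8]
grip_width: 0.0851
grasp_force: 0.0
```

```bash
cat >> h.py <<'E'
T0=np.array([.5211,-.0317]); YAW=-0.16109
def st(x,y,z): c,s=np.cos(YAW),np.sin(YAW); return np.array([T0[0]+c*x-s*y,T0[1]+s*x+c*y,z])
def to_st(P): c,s=np.cos(YAW),np.sin(YAW); d=np.array(P)[:2]-T0; return np.array([c*d[0]+s*d[1],-s*d[0]+c*d[1]])
# desired tool: z down, y along -station y
YD=-(st(0,1,0)-st(0,0,0)); ZD=np.array([0,0,-1.]); MD=np.stack([np.cross(YD,ZD),YD,ZD],1)
def rel(P):
    o=r.get_obs(); M=R.from_rotvec(o["orientation"]).as_matrix()
    np.set_printoptions(precision=2,suppress=True)
    return M.T@(np.array(P)-o["ee_pos"])*1e3, np.degrees(R.from_matrix(M.T@MD).as_rotvec())
E
python3 - <<'E'
from h import *
o=r.get_obs();print(o["t"],o["ee_pos"],o["q"]);print(rel(st(0,-.084,.5)),rel(st(0,-.084,.063)))
E
```

```text
2.8167 [ 0.19877638 -0.6455198   0.52307968] [ 1.09351072  0.38293072  0.14039487  1.06633004 -0.05270067  1.69214081
 -0.51363397]
(array([ 220.21, -573.43,   21.73]), array([ 0.17, -0.1 ,  0.06])) (array([ 219.48, -574.74,  458.73]), array([ 0.17, -0.1 ,  0.06]))
```

Converted, -400 mm / 500 = -0.8, -365 mm / 500 = -0.73.

Request:
send_rows:
  plan:
    - [0.02,-0.04,0,0,0,0]
    - [0.04,-0.1,0,0,0,0]
    - [0.066,-0.17,0,0,0,0]
    - [0.092,-0.24,0,0,0,0]
    - [0.12,-0.31,0,0,0,0]
    - [0.146,-0.38,0,0,0,0]
    - [0.172,-0.45,0,0,0,0]
    - [0.2,-0.52,0,0,0,0]
    - [0.226,-0.59,0,0,0,0]
    - [0.254,-0.66,0,0,0,0]
    - [0.28,-0.73,0,0,0,0]
    - [0.308,-0.8,0,0,0,0]

```text
t: 3.82
ee_pos: [0.4145, -0.2728, 0.5194]
orientation: [-3.131, 0.251, 0.004]
ft_force: [1.4, -0.9, -0.1]
grip_width: 0.0852
grasp_force: 0.0
```

```bash
python3 - <<'E'
from h import *
o=r.get_obs();print(o["t"],o["ee_pos"],o["q"]);print(rel(st(0,-.084,.5)),rel(st(0,-.084,.063)))
E
```

```text
3.8167 [ 0.41451851 -0.27277601  0.51944091] [ 0.60538624  0.04721934 -0.15703247  1.48518291  0.00750653  1.61242288
 -1.28207009]
(array([  66.76, -170.97,   19.38]), array([-0.04,  0.15,  0.06])) (array([  67.88, -170.69,  456.38]), array([-0.04,  0.15,  0.06]))
```

Converted, 225 mm / 500 = 0.45, -170 mm / 500 = -0.34.

Request:
send_rows:
  plan:
    - [0.028,-0.07,0,0,0,0]
    - [0.056,-0.14,0,0,0,0]
    - [0.084,-0.21,0,0,0,0]
    - [0.108,-0.276,0,0,0,0]
    - [0.128,-0.326,0,0,0,0]
    - [0.134,-0.34,0.03,0,0,0]
    - [0.134,-0.34,0.1,0,0,0]
    - [0.134,-0.34,0.17,0,0,0]
    - [0.134,-0.34,0.24,0,0,0]
    - [0.134,-0.34,0.31,0,0,0]
    - [0.134,-0.34,0.38,0,0,0]
    - [0.134,-0.34,0.45,0,0,0]

```text
t: 4.82
ee_pos: [0.5061, -0.1174, 0.2929]
orientation: [-3.131, 0.251, 0.004]
ft_force: [0.6, 0.3, -0.3]
grip_width: 0.0851
grasp_force: 0.0
```

Converted, 105 mm / 500 = 0.21, 100 mm / 500 = 0.2.

Request:
send_rows:
  plan:
    - [0,0,0.06,0,0,0]
    - [0,0,0.12,0,0,0]
    - [0,0,0.17,0,0,0]
    - [0,0,0.2,0,0,0]
    - [0,0,0.21,0,0,0]
    - [0,0,0.21,0,0,0]

```text
t: 5.32
ee_pos: [0.5058, -0.1173, 0.189]
orientation: [-3.131, 0.251, 0.008]
ft_force: [-0.8, 0.3, 0.2]
grip_width: 0.0848
grasp_force: 0.0
```

```bash
python3 - <<'E'
from h import *
o=r.get_obs();print(o["t"],o["ee_pos"],to_st(o["ee_pos"]),o["q"]);print(rel(st(0,-.084,.063)))
a=cams.capture("scene")
im=cv2.resize(a["image"][130:270,150:340],None,fx=4,fy=4,interpolation=cv2.INTER_CUBIC); cv2.imwrite("pics/k1.png",np.clip(im*1.6,0,255).astype(np.uint8)[...,::-1])
print([(x["centre"],x["conf"]) for x in cams.place_of(a,"push_knob")])
print([proj(a,st(x,y,.08)) for x,y in ((0,-.084),(0,-.09),(0,-.078))], proj(a,o["ee_pos"]))
E
```

```text
5.3167 [ 0.50578656 -0.11732763  0.18898156] [-0.00138101 -0.0869752 ] [ 0.38191124  0.29333255 -0.32546094  1.94765982  0.11537151  0.92323012
 -1.73132641]
(array([  2.  ,  -2.95, 125.97]), array([-0.01,  0.28,  0.08]))
[([239.8, 222.4], 0.94), ([183.2, 197.1], 0.72)]
[array([238.73, 218.08]), array([236.84, 217.47]), array([240.62, 218.69])] [236.35 193.74]
```

View pics/k1.png

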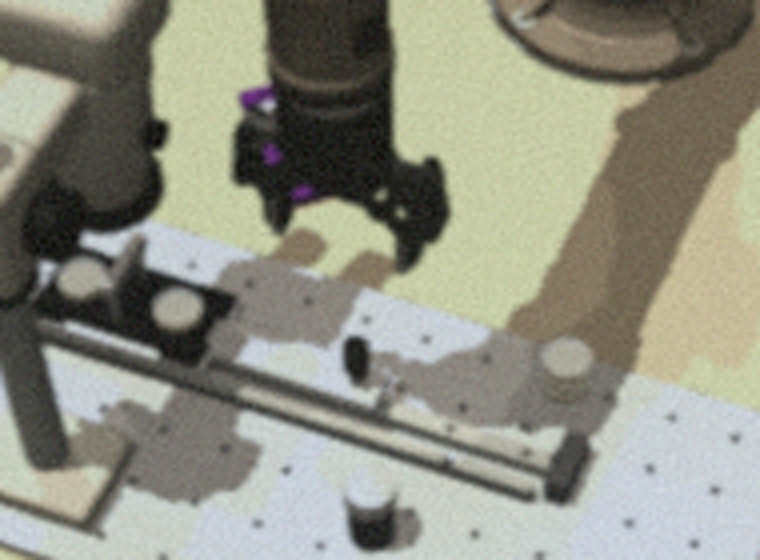

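Converted, 126 mm / 500 = 0.252, 123 mm / 500 = 0.246, 0.3 degrees / 114.5916 = 0.0026.

Request:
send_rows:
  plan:
    - [0.002,-0.002,0.05,0,0.0026,0]
    - [0.004,-0.004,0.11,0,0.0026,0]
    - [0.004,-0.006,0.17,0,0.0026,0]
    - [0.004,-0.006,0.22,0,0.0026,0]
    - [0.004,-0.006,0.246,0,0.0026,0]
    - [0.004,-0.006,0.252,0,0.0026,0]
    - [0.004,-0.006,0.252,0,0.0026,0]

```text
t: 6.0
ee_pos: [0.5106, -0.115, 0.0656]
orientation: [3.131, -0.251, 0.009]
ft_force: [-1.1, -0.2, 0.4]
grip_width: 0.0848
grasp_force: 0.0
```

Request:
send_rows:
  plan:
    - [0,0,0,0,0,0]
    - [0,0,0,0,0,0]
    - [0,0,0,0,0,0]
    - [0,0,0,0,0,0]
    - [0,0,0,0,0,0]
    - [0,0,0,0,0,0]
    - [0,0,0,0,0,0]
    - [0,0,0,0,0,0]
    - [0,0,0,0,0,0]
    - [0,0,0,0,0,0]
  fingers: 10
  grip_force: 30

```text
t: 6.83
ee_pos: [0.5108, -0.1148, 0.066]
orientation: [3.131, -0.251, 0.01]
ft_force: [-1.9, 1.4, 6.2]
grip_width: 0.0189
grasp_force: 30.2
```

```bash
python3 - <<'E'
from h import *
o=r.get_obs();print(o["t"],o["ee_pos"],to_st(o["ee_pos"]),o["grip_width"],o["grasp_force"]);print(rel(st(0,.185,.063)))
a=cams.capture("scene"); b=cams.capture("top")
for p in (a,b): print([(x["centre"],x["conf"]) for q in ("push_knob","grip_bar") for x in cams.place_of(p,q)])
E
```

```text
6.8333 [ 0.51076526 -0.11475107  0.06596994] [ 0.00311998 -0.08363344] 0.018888598618657434 30.246412754058838
(array([  -2.85, -268.64,    3.01]), array([-0.01, -0.35,  0.06]))
[([262.7, 239.3], 0.46), ([180.7, 195.4], 0.84), ([226.0, 155.6], 0.47)]
[([350.4, 210.6], 0.71), ([348.7, 216.6], 0.63), ([345.4, 213.0], 0.31), ([347.9, 212.8], 0.57), ([332.8, 272.4], 0.52)]
```

Converted, -170 mm / 500 = -0.34, -152 mm / 500 = -0.304.

Request:
send_rows:
  plan:
    - [0,-0.006,0,0,0,0]
    - [0,-0.018,0,0,0,0]
    - [0,-0.036,0,0,0,0]
    - [0,-0.06,0,0,0,0]
    - [0,-0.09,0,0,0,0]
    - [0,-0.124,0,0,0,0]
    - [0,-0.16,0,0,0,0]
    - [0,-0.196,0,0,0,0]
    - [0,-0.232,0,0,0,0]
    - [0,-0.268,0,0,0,0]
    - [0,-0.304,0,0,0,0]
    - [0,-0.34,0,0,0,0]

```text
t: 8.13
ee_pos: [0.5376, 0.0501, 0.0659]
orientation: [3.127, -0.255, 0.008]
ft_force: [-2.1, -8.0, 10.0]
grip_width: 0.0187
grasp_force: 30.7
```

Converted, -93 mm / 500 = -0.186, -91 mm / 500 = -0.182.

Request:
send_rows:
  plan:
    - [0,-0.036,0,0,0,0]
    - [0,-0.068,0,0,0,0]
    - [0,-0.096,0,0,0,0]
    - [0,-0.12,0,0,0,0]
    - [0,-0.14,0,0,0,0]
    - [0,-0.156,0,0,0,0]
    - [0,-0.168,0,0,0,0]
    - [0,-0.176,0,0,0,0]
    - [0,-0.182,0,0,0,0]
    - [0,-0.186,0,0,0,0]
    - [0,-0.186,0,0,0,0]

```text
t: 9.05
ee_pos: [0.5529, 0.144, 0.066]
orientation: [3.13, -0.252, 0.01]
ft_force: [0.5, -1.7, 6.4]
grip_width: 0.0188
grasp_force: 30.2
```

```bash
python3 - <<'E'
from h import *
o=r.get_obs();print(o["t"],o["ee_pos"],to_st(o["ee_pos"]),o["grip_width"],o["grasp_force"],o["ft_force"]);print(rel(st(0,.185,.063)))
a=cams.capture("scene"); b=cams.capture("top"); S=[]
for p in (a,b): print([(x["centre"],x["conf"]) for q in ("grip_bar","tray","carriage") for x in cams.place_of(p,q)])
print(proj(a,st(0,0,.101)),proj(b,st(0,0,.101)))
im=cv2.resize(b["image"][150:260,220:400],None,fx=4,fy=4,interpolation=cv2.INTER_CUBIC); cv2.imwrite("pics/t2.png",np.clip(im*1.5,0,255).astype(np.uint8)[...,::-1])
E
```

```text
9.05 [0.55294368 0.14396338 0.06601031] [0.00325602 0.17849661] 0.01882507786769358 30.236000418663025 [ 0.50413037 -1.70431947  6.43348447]
(array([-3.27, -6.51,  2.98]), array([ 0.04, -0.37,  0.01]))
[([225.2, 156.9], 0.91), ([263.5, 222.3], 0.82), ([263.6, 231.9], 0.7), ([224.9, 167.4], 0.59), ([261.9, 232.5], 0.81)]
[([282.9, 201.3], 0.86), ([327.3, 270.8], 0.76), ([277.8, 204.9], 0.95), ([333.8, 273.9], 0.78), ([276.6, 205.8], 0.35), ([278.3, 204.8], 0.74)]
[265.51 222.42] [278.55 202.38]
```

View pics/t2.png

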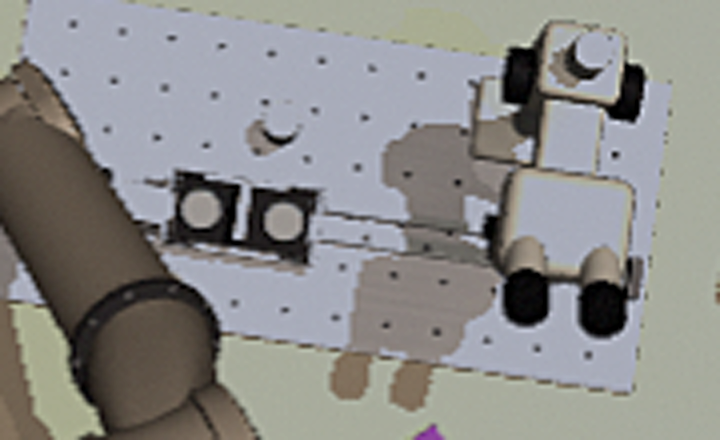

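The tray came along seated with both dishes, and the bar sits at about top px (280.5,203), 5–8 mm short of the catch. I'll creep the rest.

Converted, -3 mm / 500 = -0.006, -2 mm / 500 = -0.004.

Request:
send_rows:
  plan:
    - [0,-0.002,0,0,0,0]
    - [0,-0.004,0,0,0,0]
    - [0,-0.006,0,0,0,0]
    - [0,-0.006,0,0,0,0]

```text
t: 9.78
ee_pos: [0.5533, 0.1464, 0.066]
orientation: [3.13, -0.253, 0.01]
ft_force: [-0.9, -2.2, 6.2]
grip_width: 0.0192
grasp_force: 30.3
```

Converted, -1 mm / 500 = -0.002, -0.5 mm / 500 = -0.001.

Request:
send_rows:
  plan:
    - [0,-0.001,0,0,0,0]
    - [0,-0.002,0,0,0,0]
    - [0,-0.002,0,0,0,0]

```text
t: 10.03
ee_pos: [0.5535, 0.1475, 0.066]
orientation: [3.13, -0.253, 0.01]
ft_force: [0.7, -2.4, 6.3]
grip_width: 0.0189
grasp_force: 30.3
```

Converted, -1 mm / 500 = -0.002, -0.5 mm / 500 = -0.001.

Request:
send_rows:
  plan:
    - [0,-0.001,0,0,0,0]
    - [0,-0.002,0,0,0,0]
    - [0,-0.002,0,0,0,0]

```text
t: 10.28
ee_pos: [0.5538, 0.1491, 0.066]
orientation: [3.131, -0.252, 0.01]
ft_force: [-0.2, -0.4, 5.1]
grip_width: 0.0191
grasp_force: 30.2
```

Converted, -1 mm / 500 = -0.002, -0.5 mm / 500 = -0.001.

Request:
send_rows:
  plan:
    - [0,-0.001,0,0,0,0]
    - [0,-0.002,0,0,0,0]
    - [0,-0.002,0,0,0,0]

```text
t: 10.53
ee_pos: [0.554, 0.1509, 0.066]
orientation: [-3.131, 0.251, -0.011]
ft_force: [0.3, -0.3, 5.0]
grip_width: 0.0189
grasp_force: 30.2
```

Converted, -1 mm / 500 = -0.002, -0.5 mm / 500 = -0.001.

Request:
send_rows:
  plan:
    - [0,-0.001,0,0,0,0]
    - [0,-0.002,0,0,0,0]
    - [0,-0.002,0,0,0,0]

```text
t: 10.78
ee_pos: [0.5541, 0.1517, 0.066]
orientation: [-3.131, 0.251, -0.011]
ft_force: [0.3, 0.4, 5.4]
grip_width: 0.019
grasp_force: 30.3
```

Converted, -1 mm / 500 = -0.002, -0.5 mm / 500 = -0.001.

Request:
send_rows:
  plan:
    - [0,-0.001,0,0,0,0]
    - [0,-0.002,0,0,0,0]
    - [0,-0.002,0,0,0,0]

```text
t: 11.03
ee_pos: [0.5542, 0.152, 0.066]
orientation: [3.13, -0.252, 0.01]
ft_force: [-1.1, -2.1, 6.6]
grip_width: 0.019
grasp_force: 30.5
```

Request:
send_rows:
  plan:
    - [0,0,0,0,0,0]
    - [0,0,0,0,0,0]
    - [0,0,0,0,0,0]
    - [0,0,0,0,0,0]
  fingers: 60

```text
t: 11.37
ee_pos: [0.5532, 0.1525, 0.065]
orientation: [3.131, -0.251, 0.007]
ft_force: [-0.5, 0.5, -0.1]
grip_width: 0.0599
grasp_force: 0.0
```

Converted, -125 mm / 500 = -0.25, -120 mm / 500 = -0.24.

Request:
send_rows:
  plan:
    - [0,0,-0.03,0,0,0]
    - [0,0,-0.08,0,0,0]
    - [0,0,-0.14,0,0,0]
    - [0,0,-0.2,0,0,0]
    - [0,0,-0.24,0,0,0]
    - [0,0,-0.25,0,0,0]
    - [0,0,-0.25,0,0,0]

```text
t: 11.95
ee_pos: [0.5538, 0.153, 0.1918]
orientation: [-3.131, 0.251, -0.013]
ft_force: [0.4, 0.7, -0.1]
grip_width: 0.0601
grasp_force: 0.0
```

```bash
python3 - <<'E'
from h import *
o=r.get_obs();print(o["t"],o["ee_pos"],to_st(o["ee_pos"]),o["grip_width"],o["grasp_force"],o["ft_force"]);
a=cams.capture("scene"); b=cams.capture("top")
C=[]
for p in (a,b):
    c={q:[(x["centre"],round(x["conf"],2)) for x in cams.place_of(p,q)] for q in ("grip_bar","tray","carriage","push_knob")}; print(c)
    C.append(c)
e=[proj(p,st(0,0,.101)) for p in (a,b)]; print(e)
best=[min((x[0] for x in c["grip_bar"]),key=lambda u:np.hypot(*(np.array(u)-f))) for c,f in zip(C,e)]
P,g=tri(a,best[0],b,best[1]); print(P,g,to_st(P))
print([to_st(onz(p,u,.101)) for p,u in zip((a,b),best)])
print(rel(st(0,0,.19)))
ia,ib=[cv2.resize(p["image"][y:y+60,x:x+95],None,fx=4,fy=4,interpolation=cv2.INTER_CUBIC) for p,x,y in ((a,215,195),(b,235,170))]
cv2.imwrite("pics/t3.png",np.clip(np.vstack([ia,ib])*1.5,0,255).astype(np.uint8)[...,::-1])
E
```

```text
11.95 [0.55376499 0.1530063  0.19183706] [0.00261627 0.18755419] 0.060123146165404415 0.0 [ 0.37764457  0.71059782 -0.0638736 ]
{'grip_bar': [([224.4, 157.5], 0.91), ([267.3, 224.7], 0.75), ([240.7, 266.4], 0.29)], 'tray': [([267.7, 230.9], 0.8), ([225.6, 166.0], 0.62), ([398.1, 259.2], 0.38)], 'carriage': [([265.4, 235.2], 0.97), ([266.7, 221.0], 0.21)], 'push_knob': [([327.7, 248.1], 0.77)]}
{'grip_bar': [([276.2, 200.9], 0.69), ([276.4, 205.8], 0.4), ([179.6, 169.0], 0.3)], 'tray': [([278.4, 203.4], 0.91), ([332.4, 272.4], 0.58)], 'carriage': [([132.9, 238.0], 0.62), ([277.3, 200.0], 0.56)], 'push_knob': []}
[array([265.51467268, 222.42498272]), array([278.54848406, 202.38052598])]
[ 0.52710606 -0.0240451   0.10025859] 0.0022038611888950915 [0.0047005  0.00851913]
[array([0.0055636 , 0.00767394]), array([0.00423697, 0.0095375 ])]
(array([ -1.79, 186.97,  -0.16]), array([ 0.02, -0.26,  0.06]))
```

View pics/t3.png

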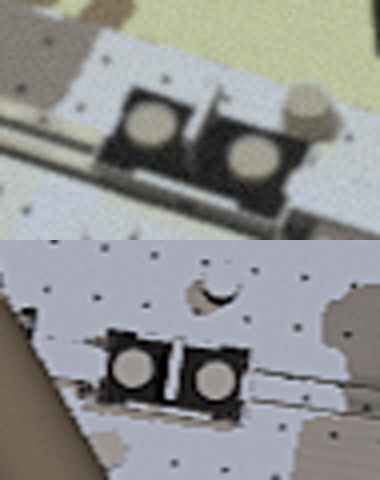

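Converted, 186 mm / 500 = 0.372, 184 mm / 500 = 0.368, -0.2 degrees / 114.5916 = -0.0017.

Request:
send_rows:
  plan:
    - [0,0.02,0,0,-0.0017,0]
    - [0,0.07,0,0,-0.0017,0]
    - [0,0.13,0,0,-0.0017,0]
    - [0,0.19,0,0,-0.0017,0]
    - [0,0.25,0,0,-0.0017,0]
    - [0,0.31,0,0,-0.0017,0]
    - [0,0.35,0,0,-0.0017,0]
    - [0,0.368,0,0,-0.0017,0]
    - [0,0.372,0,0,-0.0017,0]
    - [0,0.372,0,0,-0.0017,0]
  fingers: 42

```text
t: 13.28
ee_pos: [0.5232, -0.031, 0.1904]
orientation: [-3.131, 0.252, -0.003]
ft_force: [-0.4, 0.7, -0.8]
grip_width: 0.0419
grasp_force: 0.0
```

```bash
python3 - <<'E'
from h import *
o=r.get_obs();print(o["t"],o["ee_pos"],to_st(o["ee_pos"]),o["grip_width"]);print(rel(st(.002,.0012,.083)))
a=cams.capture("scene"); b=cams.capture("top"); print(proj(a,o["ee_pos"]+[0,0,-.02]))
print([(x["centre"],round(x["conf"],2)) for q in ("grip_bar","push_knob") for x in cams.place_of(a,q)])
print([(x["centre"],round(x["conf"],2)) for x in cams.place_of(b,"push_knob")])
print(proj(a,st(0,.185,.08)),proj(b,st(0,.185,.08)))
ia=cv2.resize(a["image"][160:270,200:350],None,fx=5,fy=5,interpolation=cv2.INTER_CUBIC)
cv2.imwrite("pics/s4.png",np.clip(ia*1.5,0,255).astype(np.uint8)[...,::-1])
E
```

```text
13.2833 [ 0.52323749 -0.03096453  0.19036767] [0.00199185 0.00106879] 0.04192705607194406
(array([ -0.19,  -0.09, 107.37]), array([-0.02, -0.11,  0.01]))
[265.62 208.14]
[([223.8, 156.5], 0.9), ([268.0, 220.5], 0.84), ([327.7, 249.1], 0.98)]
[([232.7, 193.7], 0.64)]
[326.74 246.52] [230.43 195.92]
```

View pics/s4.png

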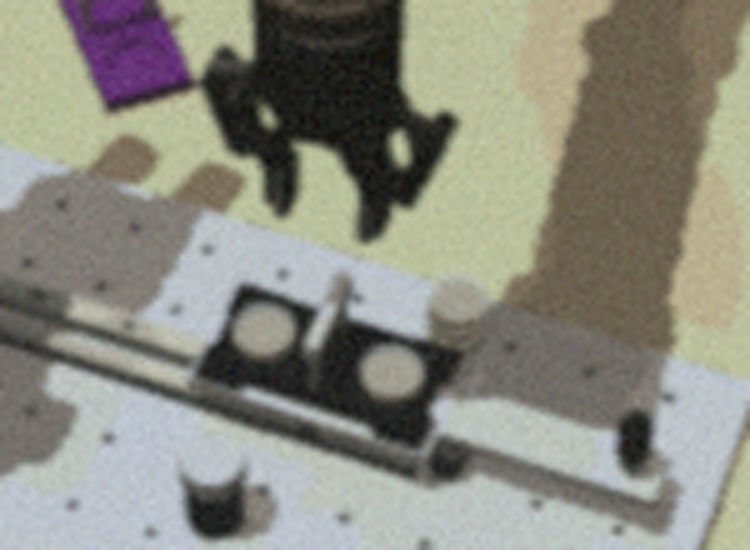

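The fingers straddle the bar, which is at crop (330,305), i.e. scene px (266,221). The carriage sits at the end of its travel. Descending to grip.

Converted, 107 mm / 500 = 0.214, 102 mm / 500 = 0.204, -0.1 degrees / 114.5916 = -0.0009.

Request:
send_rows:
  plan:
    - [0,0,0.04,0,-0.0009,0]
    - [0,0,0.09,0,-0.0009,0]
    - [0,0,0.14,0,-0.0009,0]
    - [0,0,0.18,0,-0.0009,0]
    - [0,0,0.204,0,-0.0009,0]
    - [0,0,0.214,0,-0.0009,0]
    - [0,0,0.214,0,-0.0009,0]

```text
t: 14.12
ee_pos: [0.5227, -0.0303, 0.0822]
orientation: [-3.132, 0.249, 0.004]
ft_force: [0.6, -0.5, -0.6]
grip_width: 0.0421
grasp_force: 0.0
```

Request:
send_rows:
  plan:
    - [0,0,0,0,0,0]
    - [0,0,0,0,0,0]
    - [0,0,0,0,0,0]
    - [0,0,0,0,0,0]
    - [0,0,0,0,0,0]
    - [0,0,0,0,0,0]
    - [0,0,0,0,0,0]
    - [0,0,0,0,0,0]
    - [0,0,0,0,0,0]
  fingers: 2
  grip_force: 40

```text
t: 14.87
ee_pos: [0.5242, -0.0309, 0.0844]
orientation: [-3.131, 0.252, -0.003]
ft_force: [-1.3, -0.1, 6.1]
grip_width: 0.0094
grasp_force: 40.8
```

Converted, -66 mm / 500 = -0.132, -60 mm / 500 = -0.12.

Request:
send_rows:
  plan:
    - [0,0,-0.002,0,0,0]
    - [0,0,-0.006,0,0,0]
    - [0,0,-0.012,0,0,0]
    - [0,0,-0.02,0,0,0]
    - [0,0,-0.03,0,0,0]
    - [0,0,-0.042,0,0,0]
    - [0,0,-0.056,0,0,0]
    - [0,0,-0.072,0,0,0]
    - [0,0,-0.088,0,0,0]
    - [0,0,-0.104,0,0,0]
    - [0,0,-0.12,0,0,0]
    - [0,0,-0.132,0,0,0]
  grip_force: 60

```text
t: 15.87
ee_pos: [0.5237, -0.031, 0.1506]
orientation: [-3.131, 0.251, -0.002]
ft_force: [0.7, 0.2, -2.8]
grip_width: 0.0084
grasp_force: 59.1
```

Converted, -13 mm / 500 = -0.026, -12 mm / 500 = -0.024.

Request:
send_rows:
  plan:
    - [0,0,-0.012,0,0,0]
    - [0,0,-0.02,0,0,0]
    - [0,0,-0.024,0,0,0]
    - [0,0,-0.026,0,0,0]
    - [0,0,-0.026,0,0,0]
    - [0,0,-0.026,0,0,0]
    - [0,0,-0.026,0,0,0]

```text
t: 16.45
ee_pos: [0.5231, -0.031, 0.1619]
orientation: [3.132, -0.251, -0.001]
ft_force: [0.2, -0.3, -3.4]
grip_width: 0.0088
grasp_force: 59.1
```

```bash
python3 - <<'E'
from h import *
o=r.get_obs();print(o["t"],o["ee_pos"],to_st(o["ee_pos"]),o["grip_width"],o["grasp_force"],o["ft_force"],o["ft_torque"])
a=cams.capture("scene"); b=cams.capture("top")
for p in (a,b): print([(q,x["centre"],round(x["conf"],2)) for q in ("push_knob","tray","dish_a") for x in cams.place_of(p,q)])
ia=cv2.resize(a["image"][160:270,200:350],None,fx=5,fy=5,interpolation=cv2.INTER_CUBIC)
cv2.imwrite("pics/s5.png",np.clip(ia*1.5,0,255).astype(np.uint8)[...,::-1])
E
```

```text
16.45 [ 0.52312414 -0.03101546  0.16192347] [0.00188813 0.00100034] 0.008776735850838954 59.13940787315369 [ 0.19468773 -0.25084394 -3.38840466] [ 0.00278613  0.01248072 -0.02003392]
[('push_knob', [325.4, 247.5], 0.84), ('tray', [262.0, 218.2], 0.95), ('tray', [224.9, 166.0], 0.95), ('tray', [262.2, 239.2], 0.49), ('dish_a', [265.4, 240.9], 0.7), ('dish_a', [278.2, 218.1], 0.53)]
[('push_knob', [230.9, 195.6], 0.73), ('push_knob', [131.6, 238.0], 0.73), ('tray', [333.6, 274.0], 0.82), ('dish_a', [148.4, 189.2], 0.52)]
```

View pics/s5.png

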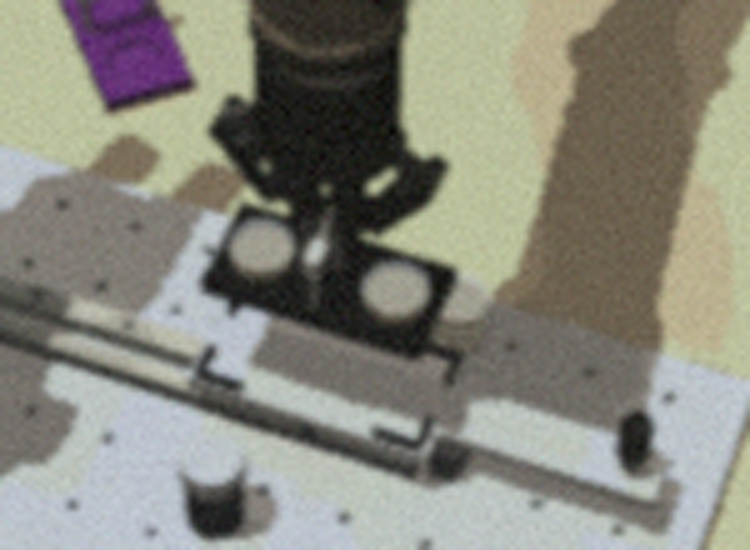

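The tray hangs level with both dishes in it, at crop (262,248) and (396,290). It is lifted about 78 mm. The carriage hasn't moved: the knob is still at crop (634,438), and the empty locators are visible.

Request:
send_rows:
  plan:
    - [0,0,0,0,0,0]
    - [0,0,0,0,0,0]
    - [0,0,0,0,0,0]
    - [0,0,0,0,0,0]
    - [0,0,0,0,0,0]
    - [0,0,0,0,0,0]

```text
t: 17.35
ee_pos: [0.5234, -0.031, 0.1623]
orientation: [3.131, -0.251, 0.0]
ft_force: [0.3, 0.4, -3.3]
grip_width: 0.0085
grasp_force: 59.1
```

```bash
python3 -c "
from rig import r
print(r.get_obs()['ee_pos'],r.finish_job())"
```

```text
the job is handed in; nothing more can be done
[ 0.52338879 -0.03104373  0.16231351] None
```

Job handed in at about 17 s (no verdict returned): by force readings and pictures, the carriage is in the hand-over catch and the tray is held level about 8 cm above it with both dishes in place.

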